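Reset the contour gauge with a fingertip

TASK

The contour gauge on the bench still holds the shape of the last job. Reset it: go along the row of pins with your fingertips from the clamp-screw end to the plain end, lightly pressing the pins straight down one after another until every one is flush with the tops of the jaws, so that those by the screw are home before you press the last ones at the plain end. Do not pull pins up or lift, shove or tip the gauge, and leave the other things on the bench alone.

Things in the scene. Friction and masses are not known exactly. Their poses are not given: they have to be found in the camera images.
- gauge: contour gauge upright on two feet, loose (0.9 kg): 9 steel pins in a straight row between two aluminium jaws. Origin: centre of underside; x along the row from clamp-screw end (-x) to plain end (+x), z up. 154 mm long (x -84 to +70), feet 74 mm wide, jaws 26 mm wide overall in y (6 mm each, 14 mm gap). Jaw and end-post tops are level, 70 mm up. Dark round screw, 24 mm diameter, at -x, 50 mm up.
- row_start (a point): point at jaw-top height (70 mm above the bench) over the middle of pin 1, the pin nearest the clamp screw
- row_end (a point): point at jaw-top height over the middle of pin 9, at the plain end; 96 mm from row_start
- pin1 (a joint): height (m) by which the top of pin 1 (counted from the clamp-screw end) stands above the jaws: 0 flush, positive proud, lower stop -0.0015. Pins: 12 mm pitch, 11 mm wide along the row, 13 mm across, top rounded along the row (radius 5.5 mm). Pushing one straight down takes about 2 N; it stays where it is left. Rubbing sideways over proud pins drags the gauge along
- pin2 (a joint): the same for pin 2
- pin3 (a joint): the same for pin 3
- pin4 (a joint): the same for pin 4
- pin5 (a joint): the same for pin 5
- pin6 (a joint): the same for pin 6
- pin7 (a joint): the same for pin 7
- pin8 (a joint): the same for pin 8
- pin9 (a joint): the same for pin 9
- lamp_shade (a point): middle of the bench lamp's conical shade, fixed, to be kept clear of: it fills about 70 mm either way in x and y, and 80 to 270 mm above the bench; its jointed arm runs from there to the left (+y), up to 360 mm high
- shoe_toe (a point): toe of the shoe on its iron stand, fixed, to be kept clear of: the shoe runs from here 280 mm towards the robot (-x), 110 mm wide, up to 210 mm high; other iron lasts beside it reach 290 mm high. Further left (+y) a copying press, up to 280 mm high
- spool: wooden thread spool standing on end, 42 mm diameter, 48 mm tall, close beside the gauge; body origin at the centre of its underside; leave alone
- punch: steel hole punch standing on end, 17 mm diameter, 52 mm tall, close to the other side of the gauge; origin at the centre of its underside; leave alone
- hammer: cobbler's hammer lying behind the gauge, 99 x 244 x 33 mm, handle along its y; origin under its middle; leave alone
- polish_tin: flat round polish tin, 73 mm diameter, 22 mm tall; origin at its underside; leave alone
- awl: awl with turned wooden handle lying down, 95 x 26 x 26 mm; origin under its middle; leave alone

How it is judged (in metres and radians):
On the way:
1. the three pins nearest the clamp screw are flush while the three at the plain end still stand proud (value of joint each of pin1, pin2, pin3 below 0.002 m and value of joint each of pin7, pin8, pin9 above 0.0025 m), for 0.1 s.
At the end, for the whole second after the job is handed in: All nine pins stand no more than 2 mm above the jaws, the gauge stands upright on its feet at rest, and neither end of its row is more than 25 mm from where it was (value of joint each of pin1, pin2, pin3, pin4, pin5, pin6, pin7, pin8, pin9 below 0.002 m and distance of each of row_start, row_end from where it was at the start of the episode below 0.025 m and angle between gauge's own z axis and vertical below 0.05 rad and linear speed of gauge below 0.01 m/s); the robot touches nothing.
It fails at once if the gauge was lifted or tipped (height (world z) of gauge above 0.012 m or angle between gauge's own z axis and vertical above 0.2 rad).
It fails at once if the gauge was shoved more than 40 mm (distance of any of row_start, row_end from where it was at the start of the episode above 0.04 m).
It fails at once if a pin was pulled up (value of joint any of pin1, pin9 above 0.009 m or value of joint any of pin2, pin8 above 0.01 m or value of joint any of pin3, pin7 above 0.011 m or value of joint any of pin4, pin6 above 0.012 m or value of joint pin5 above 0.013 m).
It fails at once if the gauge was pressed hard (over 80 N) (contact force between the fingers and gauge above 80 N).
It fails at once if another thing on the bench was moved more than 20 mm (distance of any of spool, punch, hammer, polish_tin, awl from where it was at the start of the episode above 0.02 m).
It also fails if it takes over 64 s, if anything falls off the work surface, if the arm or the gripper's body presses on something with over 40 N, if the wrist force passes 120 N, or if a joint passes its speed limit or range.

ROBOT

A 6-joint arm with a two-finger parallel gripper is mounted at the origin on a cart in front of the work surface, level with it; the furniture and walls round the work are solid. World frame = base frame: x ahead of the robot, y to its left, z up, the work surface at z = 0. Lengths are in mm, angles in rad, forces in N, time in s.
With the tool pointing down it reaches from about 350 to 975 mm from the base axis. Payload 7.1 kg.
Tool frame: the origin (TCP) lies midway between the tips of the shut fingers; the grasp point (between the pads) lies 19 mm behind it; z points along the fingers, y is the line along which they close (so a half turn about z gives the same grasp; the last joint's range is limited). The gripper opens to 88 mm and grips with 3 to 60 N. Pads are 20 mm wide; open, the fingers measure 115 mm over their backs; the gripper's body (75 mm by 178 mm) begins 61 mm behind the grasp point.
Start: joints at [1.169, 0.423, 1.63, -0, 1.089, -0.019], TCP at [233.417, 579.76, 222.675] pointing down, gripper open.
Joint ranges: [-3, 3], [-0.9, 2.11], [0.09, 2.58], [-1.31, 4.45], [0.11, 2.69], [-2.54, 2.54]. Speed limits (rad/s): [2.39, 2.39, 3.01, 3.14, 3.14, 3.14].

INTERFACE

Orientations are given as a rotation vector (axis times angle).
In Python, from workcell import ctrl gives the robot as it stands. The module is installed in compiled form; this text tells all that it offers.
- The arm moves only by the tool servo_tool, never from a script. Its argument "increments" is a list of rows, each a list of 7 numbers: the shift along the world's x, y, z in cm, then the turn, a rotation vector about the world's x, y, z in degrees, then the opening, from -1 (shut) to 1 (fully open). A call has 1 to 20 rows; each row is the pose to reach, as a shift and turn from the pose commanded when the call began; what a row does not reach only later rows make up. A row lasts 1/12 s, in which the tool goes at most 41.7 mm and 7.16 degrees, less where a joint would pass 70% of its speed; a pose out of reach is approached as far as the arm can. A call with a gripper value outside its range is refused whole. The fingers move at their own pace and stop on an object; the grip force is fixed at half the most. Time passes only in rows, so rows that repeat a pose let the fingers close. It gives the time, the measured TCP pose, the force, the opening and the grip force at its end, in the units of the state.
- ctrl.get_obs(): the state, without advancing time (a new reading comes with each control period).
- ctrl.get_image(name): name is "scene" or "top" or "wrist"; returns a dict with "image" (420x560x3 uint8, red, green, blue), "fx", "fy", "cx", "cy" (pixels), "extrinsics" (4x4, takes a point from camera to world coordinates); the wrist camera has in their place "tool_from_camera" (4x4, takes a point from camera to tool coordinates, whose origin is the TCP and whose axes are the flange's). Camera axes: x right, y up, looking along -z (the intrinsics and any distortion apply to the point x, -y, -z); pixel columns grow to the right and rows downward; lengths in mm; the calibration is good to about 2 mm. A picture is of the moment at which its call begins: read the wrist's pose just before it. There is no depth.
- ctrl.close_job(): hands the job in; it is judged then, once.
The state is a dict: "t": time; "qpos": joint angles; "qvel": joint speeds; "joint_torque": joint torques, N m; "ee_pos": TCP position; "orientation": TCP orientation; "ft_force": force on the tool from outside, world axes, zero at the start; "moment": the same for the moment, N m; "width": finger opening in mm; "grasp_force": force on a finger pad.
Only numpy, scipy, OpenCV 4.12 (cv2) and the standard library are available. Lean on these libraries where they do the work, as an engineer would, in place of code of your own. Each camera call takes 0.05 s, during which the arm holds its last target. There are 200 camera calls.

## Working session

There is one attempt and no reset: what is moved stays moved. The work goes in short steps, Python scripts to look and compute and a tool call to move; the robot and the scene stay as the last step left them, time stands still between calls to the robot, and variables do not carry over. Pictures are saved under pics/ and viewed, at most 10 in all, crops included, and the job is handed in when it is done.

Besides the shell and the picture viewer there is one more tool, called after "Emit:" as name(argument=value, ...) on one line, values as JSON. servo_tool: Moves the arm, as the interface text tells. Its arguments: {"type":"object","properties":{"increments":{"type":"array","items":{"type":"array","items":{"type":"number"}}}},"required":["increments"]}

```bash
mkdir -p pics; cat > h.py <<'E'
import numpy as np, cv2
from workcell import ctrl
def snap(n,f):
    o=ctrl.get_obs(); d=ctrl.get_image(n)
    cv2.imwrite(f'pics/{f}.png',cv2.cvtColor(d['image'],cv2.COLOR_RGB2BGR))
    np.save(f'pics/{f}.npy',dict(d=d,o=o),allow_pickle=True)
    return d,o
E
python3 - <<'E'
from h import *
for n in ['scene','top']:
    d,o=snap(n,n+'0'); print(n,{k:v for k,v in d.items() if k!='image'})
print(o)
E
```

```text
scene {'fx': 406.3166103164924, 'fy': 406.3166103164924, 'cx': 286.8614571336028, 'cy': 212.61740242288292, 'extrinsics': array([[ 8.73752975e-01,  3.54863601e-01, -3.32607222e-01,
         2.93128692e+02],
       [-4.86352897e-01,  6.31753855e-01, -6.03612397e-01,
        -8.31537464e+02],
       [-4.07417433e-03,  6.89172613e-01,  7.24585751e-01,
         7.21000862e+02],
       [ 0.00000000e+00,  0.00000000e+00,  0.00000000e+00,
         1.00000000e+00]])}
top {'fx': 426.29448203569325, 'fy': 426.29448203569325, 'cx': 279.9249713493734, 'cy': 208.09838870983307, 'extrinsics': array([[-2.51702609e-02,  9.92892415e-01, -1.16323303e-01,
         4.41956377e+02],
       [-9.99618819e-01, -2.63180204e-02, -8.34137618e-03,
        -3.40370496e+02],
       [-1.13434882e-02,  1.16069008e-01,  9.93176374e-01,
         1.06539879e+03],
       [ 0.00000000e+00,  0.00000000e+00,  0.00000000e+00,
         1.00000000e+00]])}
{'t': 0.05, 'qpos': array([ 1.16899599e+00,  4.23824002e-01,  1.63067401e+00, -2.35324772e-05,
        1.08860604e+00, -1.89917394e-02]), 'qvel': array([-1.82143352e-04, -1.36885165e-03, -6.12600632e-05, -2.11532207e-04,
        7.53820792e-04, -5.10362240e-04]), 'joint_torque': array([-2.27211567e-04, -5.46093321e+01, -2.74617738e+01,  6.45749015e-02,
        1.87171652e-02, -2.13262990e-05]), 'ee_pos': array([233.21657465, 579.26445173, 221.91849447]), 'orientation': array([-5.97576279e-01, -3.08393360e+00,  2.32836493e-03]), 'ft_force': array([-0.4568498 ,  0.20788962,  0.49955044]), 'moment': array([-0.02524769,  0.00294259, -0.00447055]), 'grasp_force': 0.0, 'width': 87.86118284158152}
```

View pics/scene0.png

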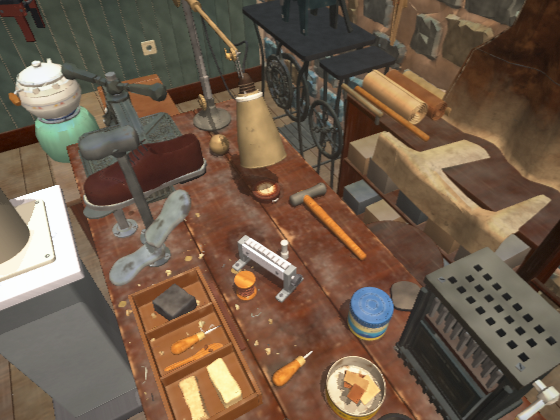

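View pics/top0.png

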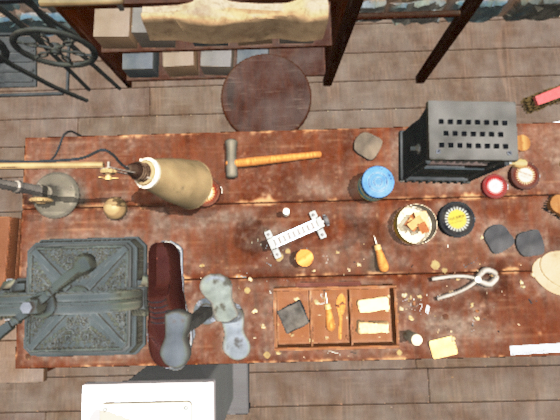

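The scene view shows the gauge near (268,262), with the spool at (245,285) and the punch at (284,247). In the top view the gauge is near (296,233), the spool at (304,257) and the punch at (286,211). I'll enlarge both.

```bash
python3 - <<'E'
import cv2,numpy as np
a=cv2.imread('pics/top0.png')[195:275,245:345];b=cv2.imread('pics/scene0.png')[220:310,220:310]
a=cv2.resize(a,(0,0),fx=4,fy=4,interpolation=2);b=cv2.resize(b,(0,0),fx=4,fy=4,interpolation=2)
c=np.zeros((360,760,3),np.uint8);c[:320,:400]=a;c[:,400:]=b
cv2.imwrite('pics/c1.png',c)
E
```

```text
(no output)
```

View pics/c1.png

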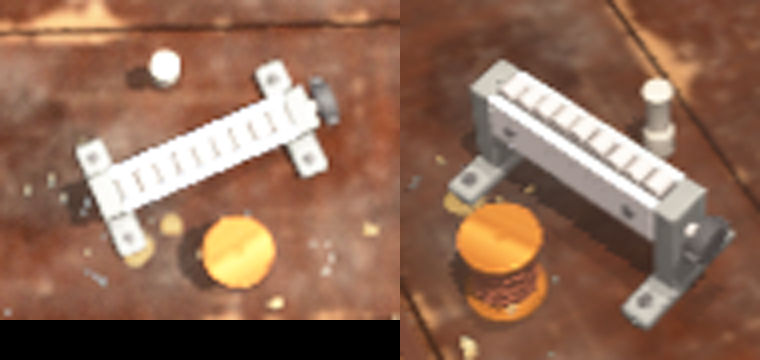

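Top crop: the screw (dark disc at 325,100) is at the right, so it faces -y. The plain end, post centre about (105,196), is on the +y side. Now the positions.

```bash
cat >> h.py <<'E'
def px2w(d,u,v,z,T=None):
    T=d['extrinsics'] if T is None else T
    r=T[:3,:3]@np.array([(u-d['cx'])/d['fx'],-(v-d['cy'])/d['fy'],-1]); p=T[:3,3]
    return p+r*(z-p[2])/r[2]
E
python3 - <<'E'
from h import *
t=np.load('pics/top0.npy',allow_pickle=True).item()['d'];s=np.load('pics/scene0.npy',allow_pickle=True).item()['d']
T=lambda x,y,z:px2w(t,245+x/4-.4,195+y/4-.4,z).round()
S=lambda x,y,z:px2w(s,220+(x-400)/4-.4,220+y/4-.4,z).round()
a,b=T(310,107,70),T(105,196,70);print('top',a,b,np.linalg.norm(a-b))
a,b=S(692,195,70),S(493,76,70);print('scene',a,b,np.linalg.norm(a-b))
print('feet',T(110,198,8),T(290,118,8),'spool',T(238,250,48),S(500,235,48),'punch',T(165,67,52),S(657,90,52))
print('lamp',px2w(t,180,185,180),'lastiron',px2w(t,218,290,290),px2w(t,175,350,250),'press',px2w(t,85,250,280),px2w(t,150,300,200))
E
```

```text
top [ 525. -430.   70.] [ 476. -309.   70.] 130.5450113945378
scene [ 529. -426.   70.] [ 476. -310.   70.] 127.534309109353
feet [ 477. -310.    8.] [ 523. -423.    8.] spool [ 443. -386.   48.] [ 442. -387.   48.] punch [ 552. -346.   52.] [ 553. -347.   52.]
lamp [ 600.30371086 -123.36350876  180.        ] lastiron [ 387.82274404 -219.06526583  290.        ] [ 277.14623324 -131.85705818  250.        ] press [465.71995282  27.42391169 280.        ] [365.15459065 -68.59471513 200.        ]
```

Emit:
servo_tool(increments=[[0, 0, 4, 0, 0, 0, -1], [0, 0, 8, 0, 0, 0, -1], [0, 0, 12, 0, 0, 0, -1], [0, 0, 16, 0, 0, 0, -1], [0, 0, 20, 0, 0, 0, -1], [0, 0, 25, 0, 0, 0, -1], [0, 0, 25, 0, 0, 0, -1], [2, -4, 25, 0, 0, -4, -1], [4, -8, 25, 0, 0, -8, -1], [6, -12, 25, 0, 0, -12, -1], [8, -16, 25, 0, 0, -16, -1], [10, -19, 25, 0, 0, -20, -1], [12, -23, 25, 0, 0, -24, -1], [14, -27, 25, 0, 0, -28, -1], [16, -30, 25, 0, 0, -32, -1], [18, -34, 25, 0, 0, -36, -1], [20, -37, 25, 0, 0, -40, -1], [22, -41, 25, 0, 0, -45, -1], [24, -45, 25, 0, 0, -45, -1], [25, -49, 25, 0, 0, -45, -1]])

```text
t: 1.77
ee_pos: [481.5, 97.2, 471.9]
orientation: [-1.733, -2.62, 0.001]
ft_force: [0.6, -0.5, 0.2]
width: 0.6
grasp_force: 0.0
```

```bash
python3 - <<'E'
from h import *
o=ctrl.get_obs();print(o['t'],o['ee_pos'],o['orientation'],o['qpos'],o['width'],o['ft_force'])
t=np.load('pics/top0.npy',allow_pickle=True).item()['d'];s=np.load('pics/scene0.npy',allow_pickle=True).item()['d']
def ray(d,u,v):
    T=d['extrinsics'];r=T[:3,:3]@np.array([(u-d['cx'])/d['fx'],-(v-d['cy'])/d['fy'],-1]);return T[:3,3],r/np.linalg.norm(r)
for n,A,B in [('sole1',(212,283),(183,197)),('sole2',(238,345),(120,272)),('tall',(175,350),(100,143))]:
    p,r=ray(t,*A);q,w=ray(s,*B);k=np.linalg.lstsq(np.c_[r,-w],q-p,rcond=None)[0]
    print(n,(p+k[0]*r).round(),(q+k[1]*w).round())
E
```

```text
1.7667 [481.46851335  97.21543817 471.87387186] [-1.73263344e+00 -2.61995438e+00  6.10073341e-04] [ 1.74947260e-01  1.64344528e-02  1.58829449e+00  9.34916829e-05
  1.53752648e+00 -2.27265592e-01] 0.6467493240139691 [ 0.60974729 -0.46700905  0.2108875 ]
sole1 [ 391. -179.  119.] [ 399. -181.  118.]
sole2 [ 237. -223.   12.] [ 226. -221.   14.]
tall [ 282. -138.  274.] [ 287. -139.  273.]
```

Emit:
servo_tool(increments=[[0, -4, 0, 0, 0, 0, -1], [0, -8, 0, 0, 0, 0, -1], [0, -12, 0, 0, 0, 0, -1], [0, -16, 0, 0, 0, 0, -1], [0, -20, 0, 0, 0, 0, -1], [0, -24, 0, 0, 0, 0, -1], [0, -28, 0, 0, 0, 0, -1], [1, -32, 0, 0, 0, 0, -1], [1, -36, 0, 0, 0, 0, -1], [2, -40, 0, 0, 0, 0, -1], [2, -44, 0, 0, 0, 0, -1], [2, -46.6, 0, 0, 0, 0, -1], [2, -46.6, -4, 0, 0, 0, -1], [2, -46.6, -8, 0, 0, 0, -1], [2, -46.6, -12, 0, 0, 0, -1], [2, -46.6, -16, 0, 0, 0, -1], [2, -46.6, -20, 0, 0, 0, -1], [2, -46.6, -24, 0, 0, 0, -1], [2, -46.6, -24, 0, 0, 0, -1], [2, -46.6, -24, 0, 0, 0, -1]])

```text
t: 3.43
ee_pos: [499.4, -366.0, 230.7]
orientation: [-1.729, -2.616, -0.001]
ft_force: [0.8, -0.1, 0.5]
width: 0.2
grasp_force: 0.0
```

```bash
python3 - <<'E'
from h import *
d,o=snap('wrist','w1');print(o['ee_pos'],o['orientation']);print({k:v for k,v in d.items() if k!='image'})
E
```

```text
[ 499.43472809 -365.95617389  230.72901272] [-1.72938920e+00 -2.61615614e+00 -5.74138339e-04]
{'fx': 316.7502823008349, 'fy': 316.7502823008349, 'cx': 286.592936791627, 'cy': 213.537908766853, 'tool_from_camera': array([[-3.41477036e-04,  9.64329889e-01,  2.64703132e-01,
         7.23316495e+01],
       [ 9.99999934e-01,  2.97497868e-04,  2.06234536e-04,
        -5.89576414e-01],
       [ 1.20129510e-04,  2.64703186e-01, -9.64329928e-01,
        -1.61067134e+02],
       [ 0.00000000e+00,  0.00000000e+00,  0.00000000e+00,
         1.00000000e+00]])}
```

View pics/w1.png

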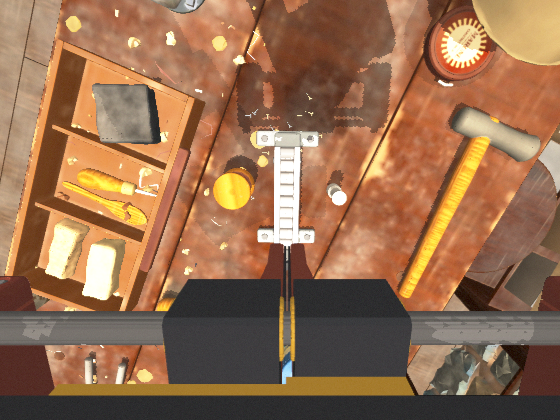

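The wrist view shows the gauge upright in the picture: far (plain) end at about (288,138), near (screw) end at about (287,240), and the fingers in line with it. I'll enlarge it to pick points.

```bash
python3 - <<'E'
import cv2
a=cv2.imread('pics/w1.png')[120:260,235:345]
cv2.imwrite('pics/c2.png',cv2.resize(a,(0,0),fx=4.2,fy=4.2,interpolation=2))
E
```

```text
(no output)
```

View pics/c2.png

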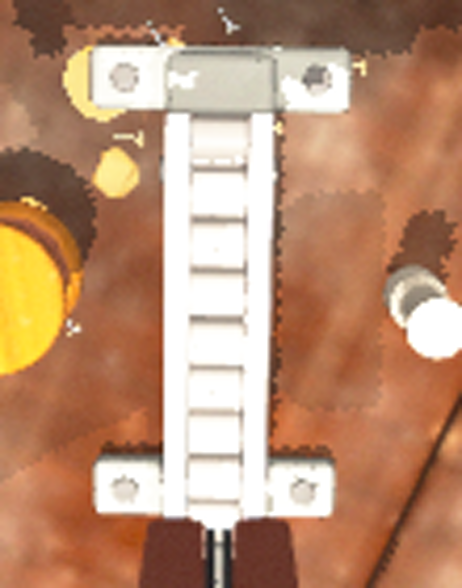

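```bash
python3 - <<'E'
from h import *
from scipy.spatial.transform import Rotation as R
f=np.load('pics/w1.npy',allow_pickle=True).item();d,o=f['d'],f['o']
M=np.eye(4);M[:3,:3]=R.from_rotvec(o['orientation']).as_matrix();M[:3,3]=o['ee_pos']
T=M@d['tool_from_camera'];print(M[:3,:3].round(3))
W=lambda x,y,z:px2w(d,235+x/4.2-.4,120+y/4.2-.4,z,T)
a=W(216.5,505,70);b=W(219,112,70);c=W(220.5,52,70)
u=(b-a)/np.linalg.norm(b-a);print('line',a.round(1),b.round(1),c.round(1),u,np.degrees(np.arctan2(u[1],u[0])))
for y in [160,217,270,318,368,412,460]: print(np.linalg.norm(W(218,y,73)-c).round(1),end=' ')
print('\nfeet',W(124,76,8),W(320,76,8),W(125,489,8),W(302,489,8))
print('width',np.linalg.norm(W(167,115,70)-W(272,115,70)))
E
```

```text
[[-0.392  0.92  -0.004]
 [ 0.92   0.392  0.003]
 [ 0.005 -0.003 -1.   ]]
line [ 515.4 -407.6   70. ] [ 477.3 -316.5   70. ] [ 472.3 -303.6   70. ] [-0.38563349  0.92265205  0.        ] 112.68307348105009
25.0 38.4 51.2 63.1 75.7 86.9 99.5 
feet [ 450.07843197 -320.92089669    8.        ] [ 500.74256785 -299.3602582     8.        ] [ 496.24817069 -434.43271441    8.        ] [ 545.88397003 -413.25637949    8.        ]
width 24.921317682946437
```

Emit:
servo_tool(increments=[[0.9, -2.3, -3, 0, 0, 0, -1], [1.9, -4.6, -6, 0, 0, 0, -1], [1.9, -4.6, -9, 0, 0, 0, -1], [1.9, -4.6, -12, 0, 0, 0, -1], [1.9, -4.6, -13.5, 0, 0, 0, -1], [1.9, -4.6, -13.5, 0, 0, 0, -1], [1.9, -4.6, -13.5, 0, 0, 0, -1], [1.9, -4.6, -13.5, 0, 0, 0, -1]])

```text
t: 4.15
ee_pos: [521.6, -414.3, 101.0]
orientation: [1.729, 2.617, -0.001]
ft_force: [0.0, -0.2, 0.1]
width: 0.4
grasp_force: 0.0
```

```bash
python3 - <<'E'
from h import *
d,o=snap('wrist','w2');print(o['ee_pos'],o['orientation'],o['ft_force'])
a=d['image'][60:420,180:400,::-1]
d2,_=snap('scene','s2');b=d2['image'][190:330,200:340,::-1]
c=np.zeros((560,800,3),np.uint8);c[:540,:330]=cv2.resize(a,(330,540),interpolation=2);c[:460,335:795]=cv2.resize(b,(460,460),interpolation=2)
cv2.imwrite('pics/c3.png',c)
E
```

```text
[ 521.55594767 -414.32050434  101.00796561] [ 1.72946242e+00  2.61668353e+00 -8.14238814e-04] [ 0.03186855 -0.17803317  0.06349206]
```

View pics/c3.png

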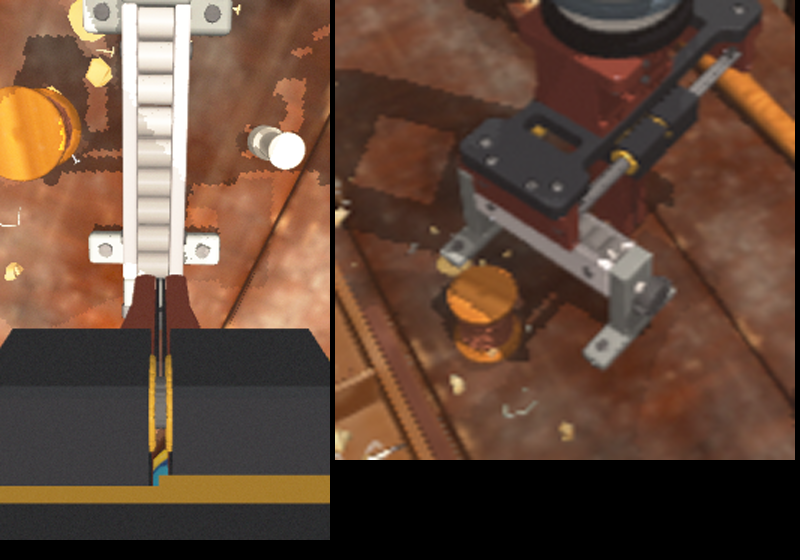

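The fingers are about 2–3 mm to the +x side of the gauge midline (seam at 160, gauge centre at 155), which matches the measured offset. I'll correct that and press pin 1.

Emit:
servo_tool(increments=[[-0.2, 0.1, 0, 0, 0, 0, -1], [-0.35, 0.2, -0.5, 0, 0, 0, -1], [-0.35, 0.2, -1.0, 0, 0, 0, -1], [-0.35, 0.2, -1.5, 0, 0, 0, -1], [-0.35, 0.2, -1.8, 0, 0, 0, -1], [-0.35, 0.2, -2.0, 0, 0, 0, -1], [-0.35, 0.2, -2.2, 0, 0, 0, -1], [-0.35, 0.2, -2.4, 0, 0, 0, -1], [-0.35, 0.2, -2.6, 0, 0, 0, -1], [-0.35, 0.2, -2.7, 0, 0, 0, -1], [-0.35, 0.2, -2.8, 0, 0, 0, -1], [-0.35, 0.2, -2.8, 0, 0, 0, -1], [-0.35, 0.2, -2.8, 0, 0, 0, -1]])

```text
t: 5.33
ee_pos: [516.1, -410.8, 70.2]
orientation: [-1.732, -2.621, 0.0]
ft_force: [-2.6, 2.1, 6.3]
width: 0.4
grasp_force: 2.9
```

Emit:
servo_tool(increments=[[0, 0, 1, 0, 0, 0, -1], [0, 0, 2, 0, 0, 0, -1], [0, 0, 2, 0, 0, 0, -1], [-0.15, 0.5, 2, 0, 0, 0, -1], [-0.3, 0.96, 2, 0, 0, 0, -1], [-0.3, 0.96, 2, 0, 0, 0, -1], [-0.3, 0.96, 1.6, 0, 0, 0, -1], [-0.3, 0.96, 1.2, 0, 0, 0, -1], [-0.3, 0.96, 0.9, 0, 0, 0, -1], [-0.3, 0.96, 0.7, 0, 0, 0, -1], [-0.3, 0.96, 0.5, 0, 0, 0, -1], [-0.3, 0.96, 0.3, 0, 0, 0, -1], [-0.3, 0.96, 0.15, 0, 0, 0, -1], [-0.3, 0.96, 0, 0, 0, 0, -1], [-0.3, 0.96, 0, 0, 0, 0, -1], [-0.3, 0.96, 0, 0, 0, 0, -1]])

```text
t: 6.67
ee_pos: [513.2, -401.4, 69.9]
orientation: [1.732, 2.62, -0.0]
ft_force: [-0.1, 0.5, 2.4]
width: 0.3
grasp_force: 1.1
```

Emit:
servo_tool(increments=[[0, 0, 1, 0, 0, 0, -1], [0, 0, 2, 0, 0, 0, -1], [0, 0, 2, 0, 0, 0, -1], [-0.23, 0.55, 2, 0, 0, 0, -1], [-0.46, 1.11, 2, 0, 0, 0, -1], [-0.46, 1.11, 2, 0, 0, 0, -1], [-0.46, 1.11, 1.6, 0, 0, 0, -1], [-0.46, 1.11, 1.2, 0, 0, 0, -1], [-0.46, 1.11, 0.9, 0, 0, 0, -1], [-0.46, 1.11, 0.7, 0, 0, 0, -1], [-0.46, 1.11, 0.5, 0, 0, 0, -1], [-0.46, 1.11, 0.3, 0, 0, 0, -1], [-0.46, 1.11, 0.15, 0, 0, 0, -1], [-0.46, 1.11, 0, 0, 0, 0, -1], [-0.46, 1.11, 0, 0, 0, 0, -1], [-0.46, 1.11, 0, 0, 0, 0, -1]])

```text
t: 8.0
ee_pos: [508.6, -390.3, 69.8]
orientation: [1.732, 2.62, -0.0]
ft_force: [-0.6, 0.3, 2.2]
width: 0.3
grasp_force: 1.0
```

Emit:
servo_tool(increments=[[0, 0, 1, 0, 0, 0, -1], [0, 0, 2, 0, 0, 0, -1], [0, 0, 2, 0, 0, 0, -1], [-0.23, 0.55, 2, 0, 0, 0, -1], [-0.46, 1.11, 2, 0, 0, 0, -1], [-0.46, 1.11, 2, 0, 0, 0, -1], [-0.46, 1.11, 1.6, 0, 0, 0, -1], [-0.46, 1.11, 1.2, 0, 0, 0, -1], [-0.46, 1.11, 0.9, 0, 0, 0, -1], [-0.46, 1.11, 0.7, 0, 0, 0, -1], [-0.46, 1.11, 0.5, 0, 0, 0, -1], [-0.46, 1.11, 0.3, 0, 0, 0, -1], [-0.46, 1.11, 0.15, 0, 0, 0, -1], [-0.46, 1.11, 0, 0, 0, 0, -1], [-0.46, 1.11, 0, 0, 0, 0, -1], [-0.46, 1.11, 0, 0, 0, 0, -1]])

```text
t: 9.33
ee_pos: [504.0, -379.2, 69.8]
orientation: [1.732, 2.621, -0.0]
ft_force: [0.1, 0.0, 2.0]
width: 0.8
grasp_force: 1.0
```

Emit:
servo_tool(increments=[[0, 0, -0.05, 0, 0, 0, -1], [0, 0, -0.1, 0, 0, 0, -1], [0, 0, -0.1, 0, 0, 0, -1]])

```text
t: 9.58
ee_pos: [504.1, -379.2, 69.6]
orientation: [1.732, 2.62, -0.0]
ft_force: [-2.1, 1.2, 8.5]
width: 0.4
grasp_force: 4.3
```

The jaw tops stop the fingers at z≈69.7, so the pins pressed so far are flush. On to pins 5 and 6.

Emit:
servo_tool(increments=[[0, 0, 1, 0, 0, 0, -1], [0, 0, 2, 0, 0, 0, -1], [0, 0, 2, 0, 0, 0, -1], [-0.23, 0.55, 2, 0, 0, 0, -1], [-0.46, 1.11, 2, 0, 0, 0, -1], [-0.46, 1.11, 2, 0, 0, 0, -1], [-0.46, 1.11, 1.6, 0, 0, 0, -1], [-0.46, 1.11, 1.2, 0, 0, 0, -1], [-0.46, 1.11, 0.9, 0, 0, 0, -1], [-0.46, 1.11, 0.7, 0, 0, 0, -1], [-0.46, 1.11, 0.5, 0, 0, 0, -1], [-0.46, 1.11, 0.3, 0, 0, 0, -1], [-0.46, 1.11, 0.15, 0, 0, 0, -1], [-0.46, 1.11, 0.07, 0, 0, 0, -1], [-0.46, 1.11, 0.07, 0, 0, 0, -1], [-0.46, 1.11, 0.07, 0, 0, 0, -1]])

```text
t: 10.92
ee_pos: [499.4, -368.1, 69.7]
orientation: [1.732, 2.621, -0.0]
ft_force: [-1.1, 0.5, 3.2]
width: 0.5
grasp_force: 1.9
```

Emit:
servo_tool(increments=[[0, 0, 1, 0, 0, 0, -1], [0, 0, 2, 0, 0, 0, -1], [0, 0, 2, 0, 0, 0, -1], [-0.23, 0.55, 2, 0, 0, 0, -1], [-0.46, 1.11, 2, 0, 0, 0, -1], [-0.46, 1.11, 2, 0, 0, 0, -1], [-0.46, 1.11, 1.6, 0, 0, 0, -1], [-0.46, 1.11, 1.2, 0, 0, 0, -1], [-0.46, 1.11, 0.9, 0, 0, 0, -1], [-0.46, 1.11, 0.7, 0, 0, 0, -1], [-0.46, 1.11, 0.5, 0, 0, 0, -1], [-0.46, 1.11, 0.3, 0, 0, 0, -1], [-0.46, 1.11, 0.15, 0, 0, 0, -1], [-0.46, 1.11, 0, 0, 0, 0, -1], [-0.46, 1.11, 0, 0, 0, 0, -1], [-0.46, 1.11, 0, 0, 0, 0, -1]])

```text
t: 12.25
ee_pos: [494.8, -357.0, 69.7]
orientation: [1.732, 2.621, -0.0]
ft_force: [-1.2, 0.3, 3.9]
width: 0.5
grasp_force: 1.9
```

Emit:
servo_tool(increments=[[0, 0, 1, 0, 0, 0, -1], [0, 0, 2, 0, 0, 0, -1], [0, 0, 2, 0, 0, 0, -1], [-0.23, 0.55, 2, 0, 0, 0, -1], [-0.46, 1.11, 2, 0, 0, 0, -1], [-0.46, 1.11, 2, 0, 0, 0, -1], [-0.46, 1.11, 1.6, 0, 0, 0, -1], [-0.46, 1.11, 1.2, 0, 0, 0, -1], [-0.46, 1.11, 0.9, 0, 0, 0, -1], [-0.46, 1.11, 0.7, 0, 0, 0, -1], [-0.46, 1.11, 0.5, 0, 0, 0, -1], [-0.46, 1.11, 0.3, 0, 0, 0, -1], [-0.46, 1.11, 0.15, 0, 0, 0, -1], [-0.46, 1.11, 0, 0, 0, 0, -1], [-0.46, 1.11, 0, 0, 0, 0, -1], [-0.46, 1.11, 0, 0, 0, 0, -1]])

```text
t: 13.58
ee_pos: [490.2, -345.9, 69.7]
orientation: [1.732, 2.62, -0.0]
ft_force: [-1.1, 0.8, 4.0]
width: 0.5
grasp_force: 1.8
```

Emit:
servo_tool(increments=[[0, 0, 1, 0, 0, 0, -1], [0, 0, 2, 0, 0, 0, -1], [0, 0, 2, 0, 0, 0, -1], [-0.23, 0.55, 2, 0, 0, 0, -1], [-0.46, 1.11, 2, 0, 0, 0, -1], [-0.46, 1.11, 2, 0, 0, 0, -1], [-0.46, 1.11, 1.6, 0, 0, 0, -1], [-0.46, 1.11, 1.2, 0, 0, 0, -1], [-0.46, 1.11, 0.9, 0, 0, 0, -1], [-0.46, 1.11, 0.7, 0, 0, 0, -1], [-0.46, 1.11, 0.5, 0, 0, 0, -1], [-0.46, 1.11, 0.3, 0, 0, 0, -1], [-0.46, 1.11, 0.15, 0, 0, 0, -1], [-0.46, 1.11, 0, 0, 0, 0, -1], [-0.46, 1.11, 0, 0, 0, 0, -1], [-0.46, 1.11, 0, 0, 0, 0, -1]])

```text
t: 14.92
ee_pos: [485.6, -334.8, 69.7]
orientation: [1.732, 2.62, -0.0]
ft_force: [-0.3, 0.3, 3.8]
width: 0.2
grasp_force: 1.8
```

Emit:
servo_tool(increments=[[0, 0, 1, 0, 0, 0, -1], [0, 0, 2, 0, 0, 0, -1], [0, 0, 2, 0, 0, 0, -1], [-0.23, 0.55, 2, 0, 0, 0, -1], [-0.46, 1.11, 2, 0, 0, 0, -1], [-0.46, 1.11, 2, 0, 0, 0, -1], [-0.46, 1.11, 1.6, 0, 0, 0, -1], [-0.46, 1.11, 1.2, 0, 0, 0, -1], [-0.46, 1.11, 0.9, 0, 0, 0, -1], [-0.46, 1.11, 0.7, 0, 0, 0, -1], [-0.46, 1.11, 0.5, 0, 0, 0, -1], [-0.46, 1.11, 0.3, 0, 0, 0, -1], [-0.46, 1.11, 0.15, 0, 0, 0, -1], [-0.46, 1.11, 0, 0, 0, 0, -1], [-0.46, 1.11, 0, 0, 0, 0, -1], [-0.46, 1.11, 0, 0, 0, 0, -1]])

```text
t: 16.25
ee_pos: [481.0, -323.7, 70.1]
orientation: [1.732, 2.621, -0.0]
ft_force: [-2.2, 1.3, 7.5]
width: 0.7
grasp_force: 3.8
```

Emit:
servo_tool(increments=[[0, 0, 1.5, 0, 0, 0, -1], [0, 0, 5, 0, 0, 0, -1], [0, 0, 9, 0, 0, 0, -1], [0.5, -1, 12, 0, 0, 0, -1], [1, -2.5, 15, 0, 0, 0, -1], [1.8, -4.2, 16, 0, 0, 0, -1], [1.8, -4.2, 16, 0, 0, 0, -1], [1.8, -4.2, 16, 0, 0, 0, -1], [1.8, -4.2, 16, 0, 0, 0, -1]])

```text
t: 17.0
ee_pos: [497.8, -364.5, 227.9]
orientation: [-1.731, -2.618, -0.001]
ft_force: [0.7, 0.1, 0.4]
width: 0.2
grasp_force: 0.0
```

```bash
python3 - <<'E'
from h import *
d,o=snap('wrist','w3');print(o['ee_pos'],o['orientation'],o['ft_force'])
f=lambda i:cv2.resize(i[120:260,235:345,::-1],(0,0),fx=3.6,fy=3.6,interpolation=2)
o1=np.load('pics/w1.npy',allow_pickle=True).item()['d']
cv2.imwrite('pics/c4.png',np.hstack([f(o1['image']),f(d['image'])]))
E
```

```text
[ 497.8324074  -364.50701352  227.88154079] [-1.73105158e+00 -2.61818877e+00 -5.75473814e-04] [0.67756885 0.14847882 0.40472167]
```

View pics/c4.png

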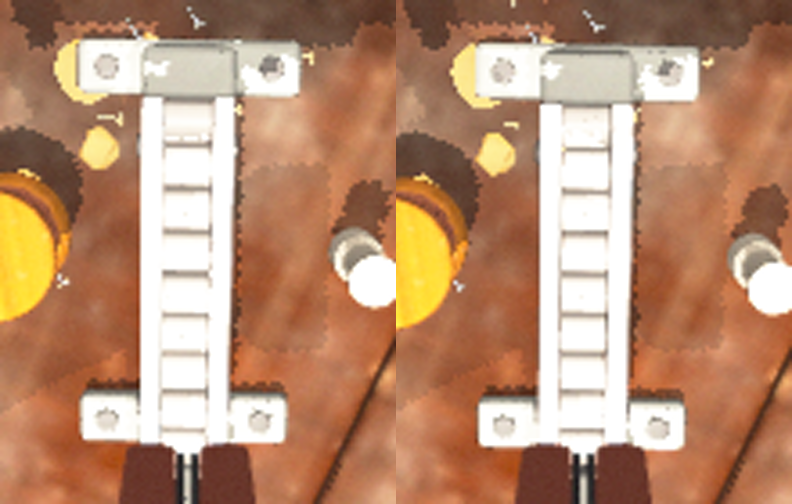

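The pins are now evenly spaced and flush, and the gauge, spool and punch have not moved. The last press at each end was also at jaw height. Handing in.

```bash
python3 -c "
from workcell import ctrl
print(ctrl.close_job())"
```

```text
the job is handed in; nothing more can be done
None
```

I pressed all nine pins down to jaw height, in order from the clamp-screw end to the plain end, and handed the job in at about 17 s; the final picture shows the gauge, spool and punch unmoved, but no verdict was returned.

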